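Lock up a printing block with the quoin key

TASK

Get the lino printing block ready to print: slide it straight back against the back fence of the lock-up bed, then take the T-handled key out of the tool block, push it into the lock, turning it until its ribs drop into the keyway, and press it fully home against the ejector spring. Keep it pressed home and turn the lock clockwise as far as it goes, so that the jaw clamps the block in the corner of the fences. The spring lifts the key again when it is let go, so finish with the key still gripped and pushed home and the lock tight; leave the tape roll, the felt pen and the hole punch undisturbed.

Things in the scene. Friction and masses are not known exactly. Their poses are not given: they have to be found in the camera images.
- jig: lock-up bed, fixed: plywood base 170 (x) x 270 (y) x 12 mm with two aluminium fences, a jaw and a lock on it. Origin on the worktop; in its frame the base spans x -85..+85, y -141..+129 mm; x points away from the robot at yaw 0, y to the left. The printing block lies between the jaw (right, -y) and the side fence (left), with about 6 mm of play, and slides to +x.
- back_fence (a point): middle of the front face of the back fence, 7 mm above the base (19 mm above the worktop): the block's back long edge registers here. Straight bar 14 mm high, 150 mm long, along the bed's y; its face stands at x = +55 mm in the bed's frame.
- side_fence (a point): middle of the face of the side fence, 19 mm above the worktop: the block's left short edge registers here when the jaw clamps it. Straight bar 14 mm high, 125 mm long, along the bed's x; its face looks to -y and stands at y = +95 mm in the bed's frame.
- block: printing block: wood with a grey lino face carved with a sprig, 80 (its x) x 120 (y) x 23 mm, 0.18 to 0.29 kg, loose on the base; origin at the centre of its underside, 12 mm above the worktop. It starts 15 to 45 mm short of the back fence and parallel to it within 2 degrees. Clamped in the corner of the fences its origin is at x = +15, y = +35 mm in the bed's frame.
- tool_block: wooden tool block, fixed, 56 (x) x 150 (y) x 45 mm, origin under its centre. The key stands in a loose hole at y = +42 mm, its shoulder on the top; two short palm gouges with pale handles (34 mm above the top) stuck in at y = -32 and -55 mm.
- key_grip (a point): centre of the key's T handle, where it is gripped: dark wood bar 64 mm long (this frame's x) x 15 mm thick (y) x 22 mm high; z up. Below the bar is a steel stem 13 mm thick, then the shoulder disc, its top 27 mm under this point. The key weighs 0.12 to 0.17 kg; lift it straight up by over 35 mm to clear the tool block.
- key: the key; origin on its axis at the underside of its shoulder disc (38 mm wide, 4 mm thick), 31 mm below key_grip. From there a 15 mm shaft reaches 32 mm down, the last 5 mm tapering to 9 mm; two opposite ribs along x (25 mm over both, 5 mm thick) end 19.5 mm down, so the nose is 12.5 mm in the bore when the ribs meet the hub. Half turns are alike: it fits either way round.
- hub_face (a point): centre of the lock hub's top face, 52 mm above the worktop; steel, 47 mm wide, rising 12 mm out of a grey housing (90 x 64 mm). z up; turns with the hub. Bore 16.4 mm wide, 38 deep; keyway along this x, 29 mm long, 8 wide. A sprung ejector pin 22 mm down resists the last 10 mm with 3 to 8 N. The key is home with its shoulder on this face.
- hub (a joint): turn of the lock, rad: 0 open, grows clockwise seen from above, end stop at 1.25 (tight); starts at 0 to 0.3 and stays where left. Turning takes about 0.15 N m, up to 0.25 as the sprung jaw tightens; it moves the jaw 7.2 mm per rad to the left. The jaw pushes the block to the side fence and starts to squeeze it at about 0.9.
- jaw_face (a point): middle of the clamp jaw's cork face, 23 mm above the worktop; aluminium bar 85 mm long (along the bed's x, from -32 to +52 mm), 18 mm high; face at y = -31 mm in the bed's frame when the lock is at 0.
- tape_roll: bystander: flat pink paper tape roll, 94 mm across, 16 mm high, left of the bed; origin under its centre
- felt_pen: bystander: felt pen lying on the worktop, 140 x 20 x 19 mm, left and in front of the bed; origin under its centre
- punch: bystander: hole punch 80 x 108 x 71 mm, at the right front; origin under its centre
Mind the look-alikes: they are no part of the job. There is more than one size of the block; the one meant has the size given above.

How it is judged:
On the way, in this order (a step that is already met when the one before it is completed fails the run):
1. the block is pushed back against the back fence while the lock is still open (x of block in the frame of jig above 0.013 m and value of joint hub below 0.5 rad), for 0.2 s.
2. the key is held fully home in the lock, before the lock is tight (z of key in the frame of hub_face below 0.0025 m and horizontal distance between key and hub_face below 0.004 m and angle between key's own z axis and vertical below 0.08 rad and contact force between the fingers and key above 2 N and value of joint hub below 1 rad), for 0.1 s.
At the end, for the whole second after the job is handed in: The key is gripped (over 2 N) and home (shoulder within 2.5 mm of the hub's face, 4 mm of its axis), the lock at rest beyond 1.1 of 1.25 rad, the jaw pressing the block with over 5 N, the block against the back and side fences (within 2 and 1.5 mm, square within 0.025 rad) (z of key in the frame of hub_face below 0.0025 m and horizontal distance between key and hub_face below 0.004 m and angle between key's own z axis and vertical below 0.08 rad and contact force between the fingers and key above 2 N and value of joint hub above 1.1 rad and x of block in the frame of jig above 0.013 m and y of block in the frame of jig above 0.0335 m and angle between the x axis of block and the x axis of jig, either way round below 0.025 rad and contact force between jaw and block above 5 N and velocity of joint hub between -0.1 and 0.1 rad/s); the arm keeps its last pose, push and grip.
It fails at once if the tape roll, the felt pen or the hole punch is moved by more than 2 cm (distance of any of tape_roll, felt_pen, punch from where it was at the start of the episode above 0.02 m).
It also fails if it takes over 61 s, if anything falls off the work surface, if the arm or the gripper's body presses on something with over 40 N, if the wrist force passes 120 N, or if a joint passes its speed limit or range.

ROBOT

A 6-joint arm with a two-finger parallel gripper is mounted at the origin on a cart in front of the work surface, level with it; the furniture and walls round the work are solid. World frame = base frame: x ahead of the robot, y to its left, z up, the work surface at z = 0. Lengths are in m, angles in rad, forces in N, time in s.
With the tool pointing down it reaches from about 0.35 to 0.85 m from the base axis. Payload 8.1 kg.
Tool frame: the origin (TCP) lies at the centre of the arm's flange, where the gripper is bolted on; the fingertips stand 186 mm ahead of it and the grasp point (between the pads) lies 167 mm ahead of it; z points along the fingers, y is the line along which they close (so a half turn about z gives the same grasp; the last joint's range is limited). The gripper opens to 93 mm and grips with 3 to 60 N. Pads are 15 mm wide; open, the fingers measure 128 mm over their backs; the gripper's body (75 mm by 188 mm) begins 65 mm behind the grasp point.
Start: joints at [1.161, 0.13, 1.488, -0, 1.523, -0.085], TCP at [0.191, 0.569, 0.405] pointing down, gripper open.
Joint ranges: [-2.96, 2.96], [-0.89, 2.26], [0.02, 2.5], [-1.34, 4.48], [0, 2.73], [-2.66, 2.66]. Speed limits (rad/s): [2.39, 2.39, 2.79, 3.14, 3.14, 3.14].

INTERFACE

Orientations are given as a rotation vector (axis times angle).
In Python, from plant import robot gives the robot as it stands.
- The arm moves only by the tool apply_moves, never from a script. Its argument "series" is a list of rows, each a list of 2 entries, a list of its own where there are three numbers: the shift along the tool's x, y, z in mm, then the turn, a rotation vector about the tool's x, y, z in rad. A call has 1 to 12 rows; each row shifts and turns the commanded pose from where the row before left it, along the tool's axes as they then stand; what a row does not reach is not made up. A row lasts 1/12 s, in which the tool goes at most 41.7 mm and 7.16 degrees, less where a joint would pass 70% of its speed; a pose out of reach is approached as far as the arm can. A call is refused whole if a number of a shift passes 41.7 or a number of a turn 0.125, either way. A call with a gripper value outside its range is refused whole. "claw" is the opening, from 0 (shut) to 1 (fully open), set as the call begins (left out, the last holds). The fingers move at their own pace and stop on an object; "newtons" is the grip in N (left out, the last holds). Time passes only in rows, so rows that do not move let the fingers close. It gives the time, the measured TCP pose, the force, the opening and the grip force at its end, in the units of the state.
- robot.read_state(): the state, without advancing time (a new reading comes with each control period).
- robot.read_camera(name): name is "scene" or "top"; returns (picture, depth): 384x512x3 uint8, blue, green, red; 384x512 float32, m along the optical axis (not along the pixel's ray), 0 where there is no reading.
- robot.calibration(name): a dict with "fx", "fy", "cx", "cy" (pixels), "extrinsics" (4x4, takes a point from world to camera coordinates). Camera axes: x right, y down, z forward; pixel columns grow to the right and rows downward; lengths in m; the calibration is good to about 2 mm. A picture is of the moment at which its call begins. calibration takes no time and is no camera call.
- robot.close_job(): hands the job in; it is judged then, once.
The state is a dict: "t": time; "q": joint angles; "dq": joint speeds; "joint_torque": joint torques, N m; "tool_pos": TCP position; "orientation": TCP orientation; "force": force on the tool from outside, world axes, zero at the start; "wrist_torque": the same for the moment, N m; "opening": finger opening in m; "gripper_force": force on a finger pad.
Only numpy, scipy, OpenCV 4.12 (cv2) and the standard library are available. Lean on these libraries where they do the work, as an engineer would, in place of code of your own. Each camera call takes 0.05 s, during which the arm holds its last target. There are 200 camera calls.

## Working session

There is one attempt and no reset: what is moved stays moved. The work goes in short steps, Python scripts to look and compute and a tool call to move; the robot and the scene stay as the last step left them, time stands still between calls to the robot, and variables do not carry over. Pictures are saved under pics/ and viewed, at most 10 in all, crops included, and the job is handed in when it is done.

Besides the shell and the picture viewer there is one more tool, called as name(argument=value, ...) on one line, values as JSON. apply_moves: Moves the arm, as the interface text tells. Its arguments: {"type":"object","properties":{"series":{"type":"array"},"claw":{"type":"number"},"newtons":{"type":"number"}},"required":["series"]}

```bash
ls; mkdir -p pics
cat > h.py <<'E'
import numpy as np,cv2
from plant import robot
from scipy.spatial.transform import Rotation as R
def snap(name,fn):
    p,d=robot.read_camera(name); cv2.imwrite(f'pics/{fn}.png',p); np.save(f'pics/{fn}.npy',d); return p,d
def px(name,u,v,z):
    "pixel -> world on plane height z"
    c=robot.calibration(name);E=np.array(c['extrinsics']);Ei=np.linalg.inv(E)
    r=Ei[:3,:3]@np.array([(u-c['cx'])/c['fx'],(v-c['cy'])/c['fy'],1]);o=Ei[:3,3]
    return o+r*(z-o[2])/r[2]
def cloud(name,d):
    c=robot.calibration(name);Ei=np.linalg.inv(np.array(c['extrinsics']))
    v,u=np.mgrid[:384,:512]
    P=np.stack([(u-c['cx'])/c['fx']*d,(v-c['cy'])/c['fy']*d,d],-1)
    return P@Ei[:3,:3].T+Ei[:3,3]
def proj(name,p):
    c=robot.calibration(name);E=np.array(c['extrinsics']);q=E[:3,:3]@np.array(p)+E[:3,3]
    return c['fx']*q[0]/q[2]+c['cx'],c['fy']*q[1]/q[2]+c['cy']
E
python3 - <<'E'
from h import *
a,_=snap('scene','s0');b,_=snap('top','t0')
cv2.imwrite('pics/t0b.png',cv2.resize(b,(800,600),interpolation=cv2.INTER_CUBIC))
print(robot.read_state()); print(robot.calibration('top'))
E
```

```text
pics
{'t': 0.1, 'q': array([ 1.16059675e+00,  1.31101724e-01,  1.48917244e+00,  1.13777880e-06,
        1.52300313e+00, -8.54342322e-02]), 'dq': array([ 0.00208318, -0.00140537, -0.00325434,  0.0005719 , -0.00051229,
        0.00119897]), 'joint_torque': array([ 7.76206634e-04, -5.61346507e+01, -4.93091011e+01,  7.70457624e-02,
        2.91934214e-02, -3.68363806e-05]), 'tool_pos': array([0.19136758, 0.56844665, 0.40378135]), 'orientation': array([-5.07834195e-01, -3.09985470e+00,  2.56460541e-03]), 'force': array([ 0.41230107, -0.42059826, -0.30287514]), 'wrist_torque': array([0.06549644, 0.03990738, 0.04217181]), 'gripper_force': 0.0, 'opening': 0.09297886891844244}
{'fx': 361.86664306873644, 'fy': 361.86664306873644, 'cx': 257.41013256142855, 'cy': 195.4915072943936, 'extrinsics': array([[-0.07813067, -0.99691451, -0.00755368,  0.02036982],
       [-0.97157984,  0.07783897, -0.223548  ,  0.50835982],
       [ 0.22344622, -0.01012696, -0.97466365,  1.06390383],
       [ 0.        ,  0.        ,  0.        ,  1.        ]])}
```

View pics/t0b.png

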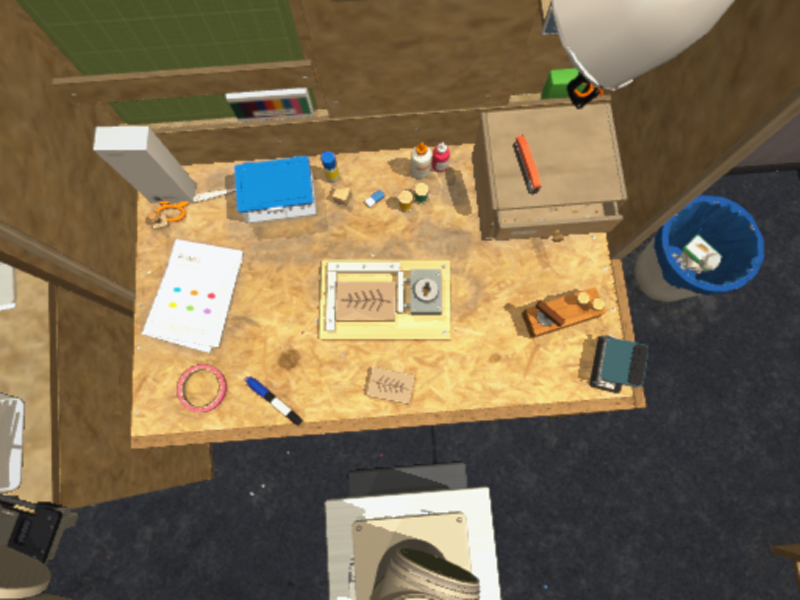

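View pics/s0.png

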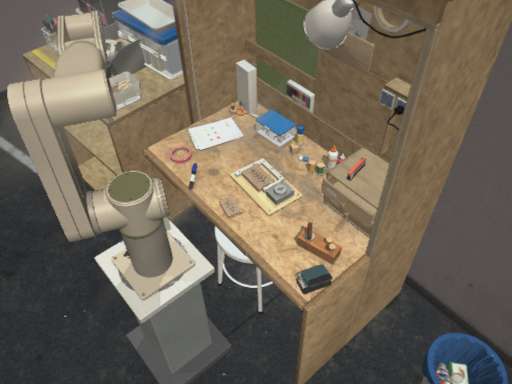

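The top view shows the bed at (385,300) with the block at (365,300) between its fences. The tool block is at (565,313) with a dark key bar near (558,310), and the pale gouges are at (583,298) and (598,305). There are two block candidates: (365,300) in the bed, and the smaller loose one at (390,385) in front, which is the decoy. I'll confirm in one enlarged crop.

Run:
```python
import cv2,numpy as np
b=cv2.imread('pics/t0.png')
A=cv2.resize(b[160:262,200:300],(588,600),interpolation=cv2.INTER_CUBIC)
B=cv2.resize(b[180:220,330:392],None,fx=9,fy=9,interpolation=cv2.INTER_CUBIC)
cv2.imwrite('pics/c1.png',A);cv2.imwrite('pics/c2.png',B);print(A.shape,B.shape)
```

```text
(600, 588, 3) (360, 558, 3)
```

View pics/c1.png

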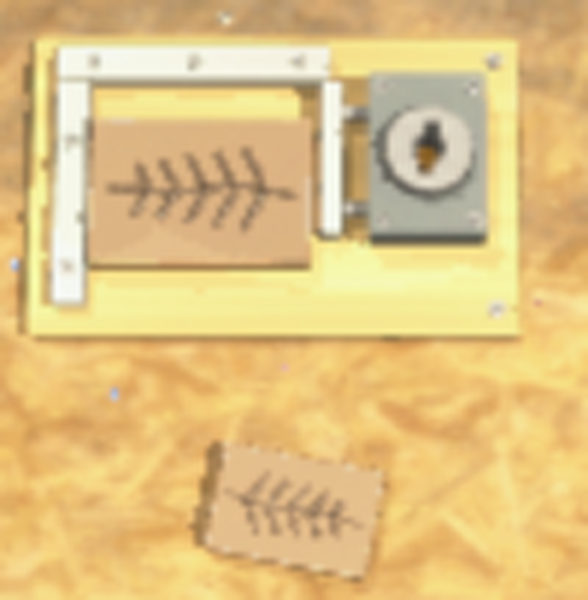

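View pics/c2.png

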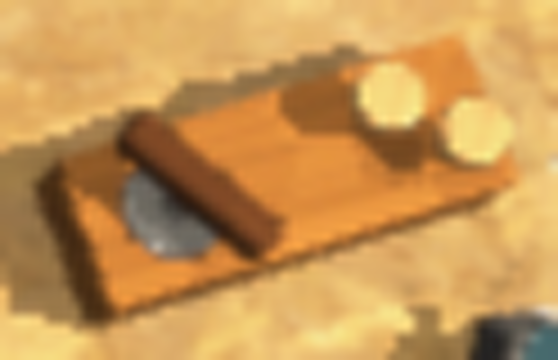

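Run:
```python
from h import *
d=np.load('pics/t0.npy')
s=np.array([5.88,600/102])
f=lambda x,y,z:px('top',200+x/5.88-.4,160+y/5.882-.4,z)
g=lambda x,y,z:px('top',330+(x+.5)/9-.5,180+(y+.5)/9-.5,z)
B=np.array([f(*p,.012) for p in [(35,40),(520,42),(518,333),(28,335)]])
print('base',B.round(4)); 
K=np.array([f(*p,.035) for p in [(92,118),(310,118),(310,268),(88,266)]]);print('block',K.round(4),K.mean(0))
print('hub',f(428,149,.052),'kw',f(433,122,.052),f(424,172,.052))
print('backfence inner face top', f(90,83,.026),f(325,83,.026),'side face',f(88,120,.026),f(86,300,.026),'jaw',f(321,90,.030),f(319,235,.030))
e1,e2=g(140,128,.087),g(262,235,.087);print('key',e1,e2,(e1+e2)/2,np.arctan2(*(e1-e2)[1::-1]),np.linalg.norm(e1-e2))
print('disc',g(174,208,.049))
P=cloud('top',d)
T=[g(*p,.045) for p in [(62,165),(462,38),(520,182),(108,318)]];print('tool',np.round(T,4))
# depth points of bar top
Q=P[180:220,330:392].reshape(-1,3);m=(Q[:,2]>.08)&(Q[:,2]<.1);b=Q[m];print(m.sum(),b.mean(0));
# depth: dark bar colour
im=cv2.imread('pics/t0.png')[180:220,330:392].reshape(-1,3).astype(int);mk=(im[:,2]<135)&(im[:,2]-im[:,0]>40)&(Q[:,2]>.075);b=Q[mk];print(mk.sum(),b.mean(0),np.linalg.svd(b[:,:2]-b[:,:2].mean(0))[2][0])
```

```text
base [[ 0.6305  0.1422  0.012 ]
 [ 0.6074 -0.1282  0.012 ]
 [ 0.4436 -0.1112  0.012 ]
 [ 0.4636  0.1537  0.012 ]]
block [[ 0.5761  0.1103  0.035 ]
 [ 0.5666 -0.0079  0.035 ]
 [ 0.4837 -0.0017  0.035 ]
 [ 0.4943  0.1167  0.035 ]] [0.5301941  0.05434535 0.035     ]
hub [ 0.53978416 -0.06937334  0.052     ] kw [ 0.55442159 -0.07334006  0.052     ] [ 0.52737122 -0.06614987  0.052     ]
backfence inner face top [0.59872266 0.11130675 0.026     ] [ 0.58832899 -0.01764011  0.026     ] side face [0.5777355  0.11349628 0.026     ] [0.47766762 0.11975449 0.026     ] jaw [ 0.58335471 -0.01511883  0.03      ] [ 0.50244951 -0.00785855  0.03      ]
key [ 0.48582187 -0.283418    0.087     ] [ 0.44634511 -0.31892707  0.087     ] [ 0.46608349 -0.30117253  0.087     ] 0.7325349008037563 0.05309715250114685
disc [ 0.46490789 -0.3011635   0.049     ]
tool [[ 0.4839 -0.2656  0.045 ]
 [ 0.518  -0.4107  0.045 ]
 [ 0.4653 -0.4227  0.045 ]
 [ 0.4292 -0.2745  0.045 ]]
115 [ 0.46689045 -0.30854053  0.08565655]
80 [ 0.46744366 -0.29799631  0.08560485] [-0.75915812 -0.65090626]
```

```bash
cat >> h.py <<'E'
def go(x,y,ztip,psi):
    "total shift (mm, tool axes now) and turn (rad, tool axes) to a tool-down pose"
    s=robot.read_state();M=R.from_rotvec(s['orientation']).as_matrix()
    T=np.array([[np.cos(psi),np.sin(psi),0],[np.sin(psi),-np.cos(psi),0],[0,0,-1]])
    d=M.T@(np.array([x,y,ztip+.186])-s['tool_pos'])*1000
    print('t',round(s['t'],2),'pos',s['tool_pos'].round(4),'psi',np.arctan2(M[1,0],M[0,0]).round(3),'tilt',M[:2,2].round(4),'F',s['force'].round(1),'q6',s['q'][5].round(2))
    print('shift',d.round(1),'turn',R.from_matrix(M.T@T).as_rotvec().round(3))
E
python3 -c "
from h import *
go(.4619,.0605,.13,3.058)"
```

```text
t 0.1 pos [0.1914 0.5684 0.4038] psi 2.817 tilt [-0.0007 -0.0015] F [ 0.4 -0.4 -0.3] q6 -0.09
shift [-418.5 -394.9   88.4] turn [-0.002 -0.    -0.241]
```

apply_moves(series=[[[-21,-20,4.4],[0,0,0]],[[-21,-20,4.4],[0,0,0]],[[-21,-20,4.4],[0,0,0]],[[-21,-20,4.4],[0,0,0]],[[-21,-20,4.4],[0,0,0]],[[-21,-20,4.4],[0,0,0]],[[-21,-20,4.4],[0,0,0]],[[-21,-20,4.4],[0,0,0]],[[-21,-20,4.4],[0,0,0]],[[-21,-20,4.4],[0,0,0]]], claw=0.6)

```text
t: 0.93
tool_pos: [0.3269, 0.3107, 0.3602]
orientation: [-0.508, -3.1, 0.001]
force: [0.2, 0.8, 0.9]
opening: 0.0558
gripper_force: 0.0
```

apply_moves(series=[[[-21,-20,4.4],[0,0,0]],[[-21,-20,4.4],[0,0,0]],[[-21,-20,4.4],[0,0,0]],[[-21,-20,4.4],[0,0,0]],[[-21,-20,4.4],[0,0,0]],[[-21,-20,4.4],[0,0,0]],[[-21,-20,4.4],[0,0,0]],[[-21,-20,4.4],[0,0,0]],[[-21,-20,4.4],[0,0,0]],[[-21,-20,4.4],[0,0,-0.12]],[[0,0,0],[0,0,-0.12]],[[0,0,0],[0,0,0]]])

```text
t: 1.93
tool_pos: [0.462, 0.0541, 0.316]
orientation: [-0.128, -3.137, 0.0]
force: [0.8, 0.2, -0.4]
opening: 0.0556
gripper_force: 0.0
```

```bash
python3 -c "
from h import *
go(.4619,.0605,.02,3.058)"
```

```text
t 1.93 pos [0.462  0.0541 0.316 ] psi 3.06 tilt [-0.0016 -0.0001] F [ 0.8  0.2 -0.4] q6 -1.48
shift [  0.4   6.4 110. ] turn [-0.    -0.002  0.002]
```

apply_moves(series=[[[0,3,18],[0,0,0]],[[0,3,18],[0,0,0]],[[0,0,18],[0,0,0]],[[0,0,18],[0,0,0]],[[0,0,18],[0,0,0]],[[0,0,12],[0,0,0]],[[0,0,8],[0,0,0]],[[0,0,0],[0,0,0]]])

```text
t: 2.6
tool_pos: [0.4611, 0.0621, 0.2049]
orientation: [-0.136, -3.135, 0.0]
force: [-1.1, 0.5, -0.2]
opening: 0.0562
gripper_force: 0.0
```

apply_moves(series=[[[-4,0,0],[0,0,0]],[[-4,0,0],[0,0,0]],[[-4,0,0],[0,0,0]],[[-4,0,0],[0,0,0]],[[-4,0,0],[0,0,0]],[[-4,0,0],[0,0,0]],[[-4,0,0],[0,0,0]],[[-4,0,0],[0,0,0]],[[-3,0,0],[0,0,0]],[[-2,0,0],[0,0,0]],[[-1,0,0],[0,0,0]],[[0,0,0],[0,0,0]]])

```text
t: 3.6
tool_pos: [0.5005, 0.0582, 0.2067]
orientation: [0.133, 3.138, -0.0]
force: [0.5, 0.3, -0.8]
opening: 0.0559
gripper_force: 0.0
```

apply_moves(series=[[[-1.5,0,0],[0,0,0]],[[-1.5,0,0],[0,0,0]],[[-1.5,0,0],[0,0,0]],[[-1,0,0],[0,0,0]],[[-1,0,0],[0,0,0]],[[0,0,0],[0,0,0]]])

```text
t: 4.1
tool_pos: [0.5069, 0.0577, 0.2067]
orientation: [0.133, 3.139, 0.0]
force: [-0.3, 0.9, -1.3]
opening: 0.0557
gripper_force: 0.2
```

Run:
```python
from h import *
go(.5368-.033*.9966+.034*.083,.0201+.033*.083+.034*.9966,.02,3.058)
b,_=snap('top','t1')
cv2.imwrite('pics/c3.png',cv2.resize(b[160:225,195:295],(800,520),interpolation=cv2.INTER_CUBIC))
```

```text
t 4.1 pos [0.5069 0.0577 0.2067] psi 3.057 tilt [0.0002 0.    ] F [-0.3  0.9 -1.3] q6 -1.47
shift [ 0.1 -1.   0.7] turn [ 0.     0.    -0.001]
```

View pics/c3.png

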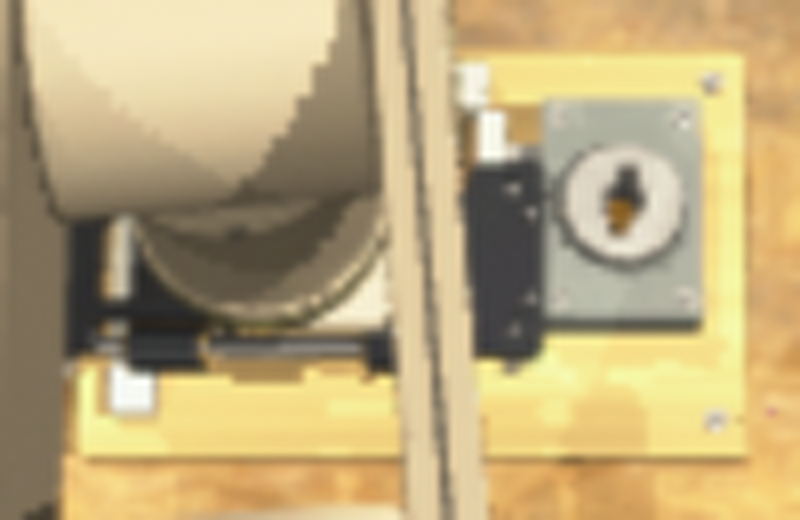

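The arm hides the block here, with only the hub and keyway visible at (625,205). There is no fence force yet, so I'll keep pushing until I feel the fence.

apply_moves(series=[[[-1,0,0],[0,0,0]],[[-1,0,0],[0,0,0]],[[-1,0,0],[0,0,0]],[[0,0,0],[0,0,0]]])

```text
t: 4.48
tool_pos: [0.5088, 0.0576, 0.2065]
orientation: [-0.133, -3.135, 0.0]
force: [-9.3, 0.8, 6.4]
opening: 0.056
gripper_force: 4.4
```

apply_moves(series=[[[-1,0,0],[0,0,0]],[[-1,0,0],[0,0,0]],[[0,0,0],[0,0,0]],[[0,0,0],[0,0,0]]])

```text
t: 4.82
tool_pos: [0.5096, 0.0576, 0.206]
orientation: [-0.132, -3.131, 0.0]
force: [-16.6, -0.1, 11.7]
opening: 0.0557
gripper_force: 8.4
```

apply_moves(series=[[[6,0,0],[0,0,0]],[[12,0,0],[0,0,0]],[[5,0,-20],[0,0,0]],[[0,0,-30],[0,0,0]],[[0,0,-30],[0,0,0]],[[0,0,-30],[0,0,0.12]],[[0,0,0],[0,0,0.12]],[[0,0,0],[0,0,0.12]],[[0,0,0],[0,0,0.12]],[[0,0,0],[0,0,0.12]],[[0,0,0],[0,0,0.12]],[[0,0,0],[0,0,0.12]]], claw=0.5)

```text
t: 5.82
tool_pos: [0.489, 0.0592, 0.3171]
orientation: [1.409, 2.806, 0.001]
force: [-0.3, 0.2, -0.8]
opening: 0.0464
gripper_force: 0.0
```

apply_moves(series=[[[0,0,0],[0,0,0.125]],[[0,0,0],[0,0,0.125]],[[0,0,0],[0,0,0.125]],[[0,0,0],[0,0,0.125]],[[0,0,0],[0,0,0.125]],[[0,0,0],[0,0,0.125]],[[0,0,0],[0,0,0.125]],[[0,0,0],[0,0,0.125]],[[0,0,0],[0,0,0.125]],[[0,0,0],[0,0,0.125]],[[0,0,0],[0,0,0.125]],[[0,0,0],[0,0,0.12]]])

```text
t: 6.82
tool_pos: [0.489, 0.0592, 0.317]
orientation: [2.942, 1.1, 0.002]
force: [-0.5, -0.2, -0.6]
opening: 0.0463
gripper_force: 0.0
```

```bash
python3 -c "
from h import *
go(.4665,-.3005,.13,.72)"
```

```text
t 6.82 pos [0.489  0.0592 0.317 ] psi 0.715 tilt [ 0.0013 -0.    ] F [-0.5 -0.2 -0.6] q6 0.87
shift [-252.9  256.8    1. ] turn [ 0.001 -0.001 -0.005]
```

apply_moves(series=[[[-21,21.4,0],[0,0,0]],[[-21,21.4,0],[0,0,0]],[[-21,21.4,0],[0,0,0]],[[-21,21.4,0],[0,0,0]],[[-21,21.4,0],[0,0,0]],[[-21,21.4,0],[0,0,0]],[[-21,21.4,0],[0,0,0]],[[-21,21.4,0],[0,0,0]],[[-21,21.4,0],[0,0,0]],[[-21,21.4,0],[0,0,0]],[[-21,21.4,0],[0,0,0]],[[-21,21.4,0],[0,0,0]]])

```text
t: 7.82
tool_pos: [0.4691, -0.3017, 0.317]
orientation: [2.938, 1.109, 0.001]
force: [-0.5, 0.7, 0.4]
opening: 0.0466
gripper_force: 0.0
```

Run:
```python
from h import *
go(.4665,-.3005,.057,.72)
b,_=snap('top','t2')
s,_=snap('scene','s2')
A=cv2.resize(b[160:225,200:300],(800,520),interpolation=cv2.INTER_CUBIC)
cv2.imwrite('pics/c4.png',A)
```

```text
t 7.82 pos [ 0.4691 -0.3017  0.317 ] psi 0.722 tilt [ 0.0011 -0.0009] F [-0.5  0.7  0.4] q6 0.19
shift [-1.2 -2.7 74. ] turn [ 0.001 -0.     0.002]
```

View pics/c4.png

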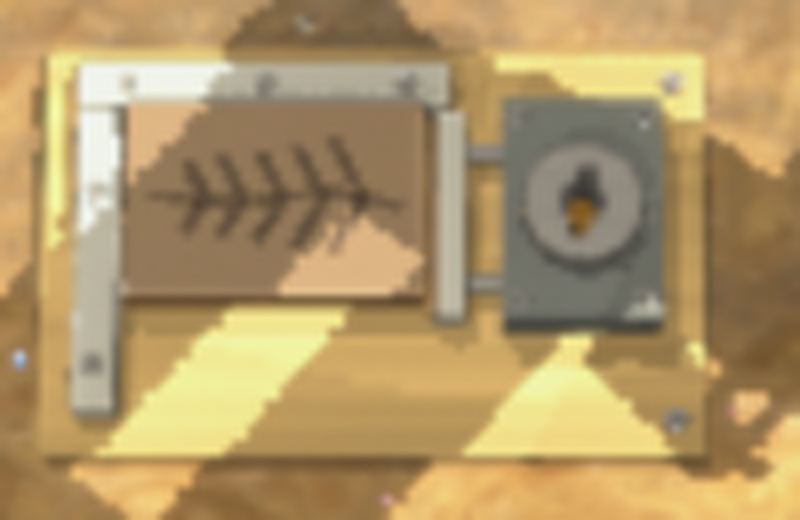

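The block lies square against the back fence, its top edge flush at row 102. The hub centre is at (583,202), with the keyway running from (593,165) to (576,238). Next I'll grip the key.

apply_moves(series=[[[-0.6,-1.4,15],[0,0,0]],[[-0.6,-1.3,15],[0,0,0]],[[0,0,14],[0,0,0]],[[0,0,12],[0,0,0]],[[0,0,10],[0,0,0]],[[0,0,8],[0,0,0]],[[0,0,0],[0,0,0]]])

```text
t: 8.5
tool_pos: [0.4661, -0.298, 0.2408]
orientation: [-2.937, -1.109, 0.002]
force: [-0.9, 1.3, -0.6]
opening: 0.0467
gripper_force: 0.0
```

apply_moves(series=[[[0,0,0],[0,0,0]],[[0,0,0],[0,0,0]],[[0,0,0],[0,0,0]],[[0,0,0],[0,0,0]],[[0,0,0],[0,0,0]],[[0,0,0],[0,0,0]]], claw=0, newtons=8)

```text
t: 9.0
tool_pos: [0.4669, -0.2991, 0.2435]
orientation: [2.938, 1.109, 0.001]
force: [1.1, -1.5, 0.9]
opening: 0.0153
gripper_force: 8.0
```

Run:
```python
from h import *
go(.4665,-.3005,.057,.72); s=robot.read_state();print(s['opening'],s['gripper_force'],s['wrist_torque'])
f=lambda x,y,z:px('top',200+(x+.5)/8-.5,160+(y+.5)/8-.5,z)
print('hub',f(583,202,.052),f(593,165,.052),f(576,238,.052),f(583,140,.052),f(583,262,.052))
s,_=snap('scene','s3');b,_=snap('top','t3')
u,v=map(int,proj('scene',[.467,-.30,.08]));print(u,v)
cv2.imwrite('pics/c5.png',cv2.resize(s[v-50:v+40,u-50:u+50],(600,540),interpolation=cv2.INTER_CUBIC))
```

```text
t 9.0 pos [ 0.4669 -0.2991  0.2435] psi 0.722 tilt [ 0.0012 -0.001 ] F [ 1.1 -1.5  0.9] q6 0.19
shift [-1.2  0.8  0.5] turn [ 0.002 -0.     0.002]
0.01530550016127336 8.000144585967064 [-0.20864633  0.10005719 -0.02586135]
hub [ 0.540156   -0.06955819  0.052     ] [ 0.55480755 -0.07478804  0.052     ] [ 0.52589711 -0.06556208  0.052     ] [ 0.56528559 -0.07176249  0.052     ] [ 0.5160725  -0.06744565  0.052     ]
308 228
```

View pics/c5.png

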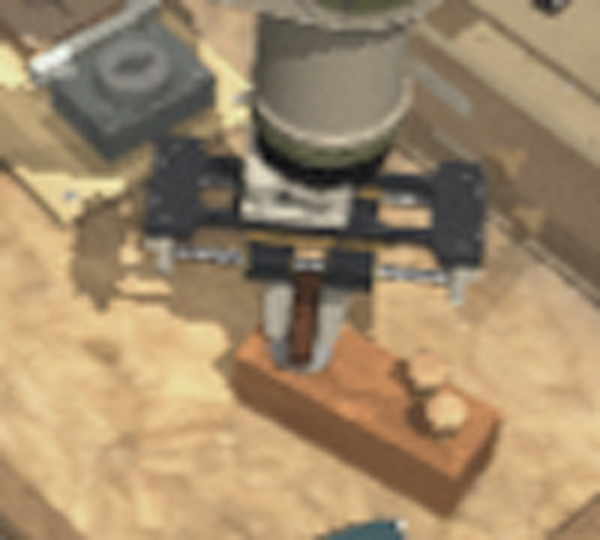

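The pads sit squarely on the bar, with an opening of 15.3 mm. Now I'll grip harder and lift straight up.

apply_moves(series=[[[0,0,0],[0,0,0]],[[0,0,0],[0,0,0]],[[0,0,-5],[0,0,0]],[[0,0,-10],[0,0,0]],[[0,0,-15],[0,0,0]],[[0,0,-20],[0,0,0]],[[0,0,-20],[0,0,0]],[[0,0,0],[0,0,0]]], newtons=55)

```text
t: 9.77
tool_pos: [0.4676, -0.2994, 0.3175]
orientation: [2.934, 1.108, 0.005]
force: [1.0, -0.0, -0.7]
opening: 0.0145
gripper_force: 55.0
```

```bash
python3 -c "
from h import *
go(.5376,-.0688,.130,.72);s=robot.read_state();print(s['opening'],s['gripper_force'],s['wrist_torque'])"
```

```text
t 9.77 pos [ 0.4676 -0.2994  0.3175] psi 0.722 tilt [ 0.0047 -0.0036] F [ 1.  -0.  -0.7] q6 0.19
shift [ 204.9 -126.8    1. ] turn [ 0.006 -0.001  0.002]
0.014547595251555448 54.99939680099487 [-0.09114636  0.0971036   0.02659445]
```

apply_moves(series=[[[18.6,-11.5,0],[0,0,0]],[[18.6,-11.5,0],[0,0,0]],[[18.6,-11.5,0],[0,0,0]],[[18.6,-11.5,0],[0,0,0]],[[18.6,-11.5,0],[0,0,0]],[[18.6,-11.5,0],[0,0,0]],[[18.6,-11.5,0],[0,0,0]],[[18.6,-11.5,0],[0,0,0]],[[18.6,-11.5,0],[0,0,0]],[[18.6,-11.5,0],[0,0,0]],[[18.6,-11.5,0],[0,0,0]],[[0,0,0],[0,0,-0.12]]])

```text
t: 10.77
tool_pos: [0.5368, -0.0653, 0.3115]
orientation: [-2.866, -1.28, 0.001]
force: [1.0, 0.7, -2.1]
opening: 0.0148
gripper_force: 55.0
```

apply_moves(series=[[[0,0,0],[0,0,-0.12]],[[0,0,0],[0,0,-0.12]],[[0,0,0],[0,0,-0.12]],[[0,0,0],[0,0,-0.12]],[[0,0,0],[0,0,-0.12]],[[0,0,0],[0,0,-0.12]],[[0,0,0],[0,0,-0.12]],[[0,0,0],[0,0,-0.12]],[[0,0,0],[0,0,-0.12]],[[0,0,0],[0,0,-0.12]],[[0,0,0],[0,0,-0.12]],[[0,0,0],[0,0,-0.12]]])

```text
t: 11.77
tool_pos: [0.5361, -0.0685, 0.3114]
orientation: [-1.3, -2.858, 0.001]
force: [0.2, -0.4, -1.7]
opening: 0.0144
gripper_force: 55.0
```

apply_moves(series=[[[0,0,0],[0,0,-0.12]],[[0,0,0],[0,0,-0.12]],[[0,0,0],[0,0,-0.12]],[[0,0,0],[0,0,-0.12]],[[0,0,0],[0,0,-0.1]],[[0,0,0],[0,0,0]]])

```text
t: 12.27
tool_pos: [0.5361, -0.0685, 0.3115]
orientation: [-0.43, -3.11, -0.0]
force: [0.0, -0.3, -0.9]
opening: 0.0148
gripper_force: 55.0
```

Run:
```python
from h import *
go(.5376,-.0688,.12,2.857)
s,_=snap('scene','s4');b,_=snap('top','t4')
u,v=map(int,proj('scene',[.54,-.07,.1]));u2,v2=map(int,proj('top',[.54,-.07,.1]));print(u,v,u2,v2)
A=cv2.resize(s[v-35:v+25,u-33:u+33],(440,400),interpolation=cv2.INTER_CUBIC)
B=cv2.resize(b[v2-25:v2+25,u2-22:u2+23],(360,400),interpolation=cv2.INTER_CUBIC)
cv2.imwrite('pics/c6.png',np.hstack([A,B]))
```

```text
t 12.27 pos [ 0.5361 -0.0685  0.3115] psi 2.867 tilt [-0.0019  0.0004] F [ 0.  -0.3 -0.9] q6 -1.52
shift [-1.5  0.1  5.5] turn [-0.    -0.002  0.01 ]
279 179 273 180
```

View pics/c6.png

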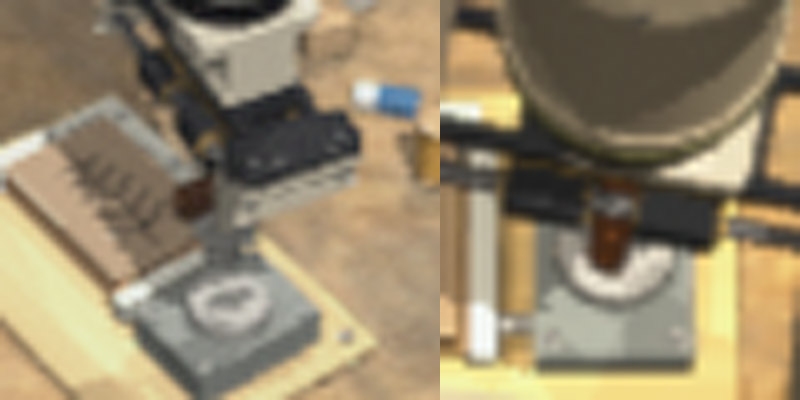

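Run:
```python
from h import *
p=np.array([.5361,-.0685]);t=np.array([np.cos(2.867),np.sin(2.867)])
for y,z in[(268,.1335),(272,.1335),(262,.1335),(240,.1555),(250,.1555)]:
    w=px('top',273-22+165/8-.4,180-25+y/8-.4,z);print(y,z,w.round(4),((w[:2]-p)@t*1000).round(1),((w[:2]-p)@[t[1],-t[0]]*1000).round(1))
```

```text
268 0.1335 [ 0.5097 -0.0607  0.1335] 27.5 0.4
272 0.1335 [ 0.5082 -0.0605  0.1335] 29.0 0.1
262 0.1335 [ 0.5119 -0.0609  0.1335] 25.3 0.8
240 0.1555 [ 0.5145 -0.0604  0.1555] 23.0 1.9
250 0.1555 [ 0.5108 -0.0601  0.1555] 26.6 1.2
```

Offset of the key axis is about -3.2 mm along tool x. Shift by -0.8 mm and descend.

apply_moves(series=[[[-0.8,0,10],[0,0,0]],[[0,0,10],[0,0,0]],[[0,0,6],[0,0,0]],[[0,0,3],[0,0,0]],[[0,0,2],[0,0,0]],[[0,0,2],[0,0,0]],[[0,0,0],[0,0,0]]])

```text
t: 12.95
tool_pos: [0.5373, -0.0688, 0.2794]
orientation: [-0.438, -3.11, -0.0]
force: [0.6, -0.1, -2.2]
opening: 0.0147
gripper_force: 55.0
```

apply_moves(series=[[[0,0,2],[0,0,0]],[[0,0,1],[0,0,0]],[[0,0,0],[0,0,0]]])

```text
t: 13.2
tool_pos: [0.5374, -0.0689, 0.2768]
orientation: [0.438, 3.111, -0.0]
force: [0.1, -0.3, -1.6]
opening: 0.0145
gripper_force: 55.0
```

The nose is about 5 mm into the bore with no force. Continuing down.

apply_moves(series=[[[0,0,2],[0,0,0]],[[0,0,2],[0,0,0]],[[0,0,1.5],[0,0,0]],[[0,0,0],[0,0,0]]])

```text
t: 13.53
tool_pos: [0.5374, -0.069, 0.271]
orientation: [0.438, 3.111, -0.0]
force: [1.7, -0.7, -2.3]
opening: 0.0147
gripper_force: 55.0
```

```bash
python3 -c "
from h import *
go(.5369,-.0686,.064,2.857);s=robot.read_state();print(s['wrist_torque'])"
```

```text
t 13.53 pos [ 0.5374 -0.069   0.271 ] psi 2.862 tilt [ 0.0002 -0.0002] F [ 1.7 -0.7 -2.3] q6 -1.51
shift [ 0.6  0.2 21. ] turn [-0.     0.     0.005]
[-0.20628542 -0.32886788  0.03619698]
```

apply_moves(series=[[[-0.3,0,1.5],[0,0,0]],[[0,0,1.5],[0,0,0]],[[0,0,1],[0,0,0]],[[0,0,0],[0,0,0]]])

```text
t: 13.87
tool_pos: [0.5376, -0.0689, 0.267]
orientation: [-0.438, -3.111, 0.0]
force: [1.4, -2.6, -1.8]
opening: 0.0147
gripper_force: 55.0
```

```bash
python3 -c "
from h import *
go(.5369,-.0686,.064,2.857);s=robot.read_state();print(s['wrist_torque'])"
```

```text
t 13.87 pos [ 0.5376 -0.0689  0.267 ] psi 2.862 tilt [-0.0001 -0.0001] F [ 1.4 -2.6 -1.8] q6 -1.51
shift [ 0.8  0.1 17. ] turn [-0.    -0.     0.005]
[-0.27357886 -0.29652845 -0.00563826]
```

apply_moves(series=[[[0,0,2],[0,0,0]],[[0,0,2],[0,0,0]],[[0,0,1],[0,0,0]],[[0,0,0],[0,0,0]]])

```text
t: 14.2
tool_pos: [0.5376, -0.069, 0.262]
orientation: [0.438, 3.111, -0.0]
force: [1.6, -2.6, -2.3]
opening: 0.0145
gripper_force: 55.0
```

apply_moves(series=[[[0,0,2],[0,0,0]],[[0,0,2],[0,0,0]],[[0,0,1],[0,0,0]],[[0,0,0],[0,0,0]]])

```text
t: 14.53
tool_pos: [0.5378, -0.069, 0.2574]
orientation: [0.438, 3.11, -0.0]
force: [1.7, -1.5, 1.1]
opening: 0.0148
gripper_force: 55.0
```

```bash
python3 -c "
from h import *
go(.5369,-.0686,.064,2.857);s=robot.read_state();print(s['wrist_torque'])"
```

```text
t 14.53 pos [ 0.5378 -0.069   0.2574] psi 2.862 tilt [ 0.0005 -0.0001] F [ 1.7 -1.5  1.1] q6 -1.51
shift [1.  0.1 7.4] turn [0.    0.001 0.005]
[-0.22462127 -0.17487766 -0.03629258]
```

Ribs are in the keyway and the ejector pin has been met (z force rising). Pressing home.

apply_moves(series=[[[0,0,2],[0,0,0]],[[0,0,2],[0,0,0]],[[0,0,1.5],[0,0,0]],[[0,0,1],[0,0,0]],[[0,0,0],[0,0,0]]])

```text
t: 14.95
tool_pos: [0.5378, -0.069, 0.251]
orientation: [0.438, 3.11, -0.0]
force: [-0.0, -1.2, 4.8]
opening: 0.0145
gripper_force: 55.0
```

apply_moves(series=[[[0,0,1],[0,0,0]],[[0,0,1],[0,0,0]],[[0,0,0],[0,0,0]]])

```text
t: 15.2
tool_pos: [0.538, -0.069, 0.2504]
orientation: [0.438, 3.11, -0.0]
force: [-6.3, -0.2, 16.5]
opening: 0.0144
gripper_force: 55.0
```

apply_moves(series=[[[0,0.24,0],[0,0,0.08]],[[0,0.24,0],[0,0,0.08]],[[0,0.24,0],[0,0,0.08]],[[0,0.24,0],[0,0,0.08]],[[0,0.24,0],[0,0,0.08]],[[0,0.24,0],[0,0,0.08]],[[0,0,0],[0,0,0]]])

```text
t: 15.78
tool_pos: [0.5388, -0.0678, 0.2504]
orientation: [1.172, 2.913, 0.0]
force: [-4.1, -1.2, 14.7]
opening: 0.0146
gripper_force: 55.0
```

```bash
python3 -c "
from h import *
go(.5369,-.0686,.064,1.65);s=robot.read_state();print(s['wrist_torque'],s['force'])"
```

```text
t 15.78 pos [ 0.5388 -0.0678  0.2504] psi 2.377 tilt [ 0.0017 -0.0006] F [-4.1 -1.2 14.7] q6 -1.03
shift [ 0.9 -1.9  0.4] turn [0.001 0.001 0.727]
[-0.13770958  0.72143913 -0.0241862 ] [-4.11220675 -1.24265594 14.73317619]
```

apply_moves(series=[[[0,0.24,0],[0,0,0.08]],[[0,0.24,0],[0,0,0.08]],[[0,0.24,0],[0,0,0.08]],[[0,0.24,0],[0,0,0.08]],[[0,0,0],[0,0,0]]])

```text
t: 16.2
tool_pos: [0.5397, -0.0671, 0.2504]
orientation: [1.621, 2.689, 0.001]
force: [-2.8, -0.3, 14.0]
opening: 0.0145
gripper_force: 55.0
```

Run:
```python
from h import *
go(.5369,-.0686,.064,1.65);s=robot.read_state();print(s['wrist_torque'],s['force'])
s,_=snap('scene','s5');b,_=snap('top','t5')
u,v=map(int,proj('scene',[.54,-.03,.06]));u2,v2=map(int,proj('top',[.54,-.03,.06]));print(u,v,u2,v2)
A=cv2.resize(s[v-30:v+30,u-33:u+33],(440,400),interpolation=cv2.INTER_CUBIC)
B=cv2.resize(b[v2-25:v2+25,u2-22:u2+23],(360,400),interpolation=cv2.INTER_CUBIC)
cv2.imwrite('pics/c7.png',np.hstack([A,B]))
```

```text
t 16.2 pos [ 0.5397 -0.0671  0.2504] psi 2.057 tilt [ 0.0022 -0.0004] F [-2.8 -0.3 14. ] q6 -0.7
shift [-0.  -3.2  0.4] turn [0.002 0.001 0.407]
[-0.16251636  0.57341155  0.04466422] [-2.79802543 -0.27053063 14.04079592]
272 181 259 185
```

View pics/c7.png

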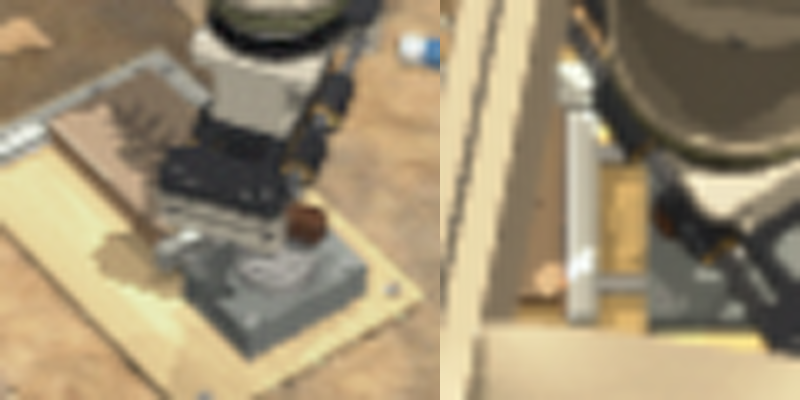

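The jaw has moved about 4 mm, its left side now at the block at (570,250), so the hub is turning. I'll carry on to the stop.

apply_moves(series=[[[0,0.24,0],[0,0,0.08]],[[0,0.24,0],[0,0,0.08]],[[0,0.24,0],[0,0,0.08]],[[0,0.2,0],[0,0,0.06]],[[0,0,0],[0,0,0]]])

```text
t: 16.72
tool_pos: [0.5407, -0.0667, 0.2504]
orientation: [2.003, 2.418, 0.002]
force: [-1.4, -0.4, 12.4]
opening: 0.0148
gripper_force: 55.0
```

```bash
python3 -c "
from h import *
go(.5369,-.0686,.064,1.65);s=robot.read_state();print(s['wrist_torque'],s['force'],s['joint_torque'])"
```

```text
t 16.72 pos [ 0.5407 -0.0667  0.2504] psi 1.758 tilt [ 0.0026 -0.0003] F [-1.4 -0.4 12.4] q6 -0.4
shift [-1.2 -4.1  0.4] turn [0.003 0.001 0.108]
[-0.04434381  0.36051609  0.13870494] [-1.38016118 -0.36789016 12.37303253] [ -0.12497367 -44.05791879 -39.32905197   0.14571508  -0.55988168
   1.53095137]
```

apply_moves(series=[[[0,0.15,0],[0,0,0.05]],[[0,0.15,0],[0,0,0.05]],[[0,0,0],[0,0,0]]])

```text
t: 16.97
tool_pos: [0.541, -0.0666, 0.2504]
orientation: [2.12, 2.316, 0.003]
force: [-1.6, 1.2, 12.6]
opening: 0.0149
gripper_force: 55.0
```

```bash
python3 -c "
from h import *
go(.5369,-.0686,.064,1.65);s=robot.read_state();print(s['wrist_torque'],s['force'],s['joint_torque'])"
```

```text
t 16.97 pos [ 0.541  -0.0666  0.2504] psi 1.659 tilt [ 0.0028 -0.0003] F [-1.6  1.2 12.6] q6 -0.31
shift [-1.6 -4.3  0.4] turn [0.003 0.001 0.009]
[0.02977632 0.34054207 0.22261793] [-1.61313073  1.2176468  12.63379727] [ -0.32392373 -44.2244339  -39.27275062   0.10128656  -0.40657064
   1.28610089]
```

apply_moves(series=[[[0,0.15,0],[0,0,0.05]],[[0,0.15,0],[0,0,0.05]],[[0,0,0],[0,0,0]]])

```text
t: 17.22
tool_pos: [0.5412, -0.0666, 0.2504]
orientation: [2.232, 2.208, 0.002]
force: [-2.4, -0.1, 13.4]
opening: 0.0149
gripper_force: 57.3
```

```bash
python3 -c "
from h import *
go(.5369,-.0686,.064,1.65);s=robot.read_state();print(s['wrist_torque'],s['force'])"
```

```text
t 17.22 pos [ 0.5412 -0.0666  0.2504] psi 1.56 tilt [ 0.0023 -0.0006] F [-2.4 -0.1 13.4] q6 -0.21
shift [-2.1 -4.3  0.4] turn [ 0.002  0.001 -0.09 ]
[-0.02050563  0.48023903  1.12429999] [-2.36625333 -0.06028912 13.37565415]
```

apply_moves(series=[[[0,0.1,0],[0,0,0.04]],[[0,0.1,0],[0,0,0.04]],[[0,0,0],[0,0,0]]])

```text
t: 17.47
tool_pos: [0.5413, -0.0667, 0.2504]
orientation: [2.317, 2.118, 0.001]
force: [-3.6, -1.7, 14.1]
opening: 0.0153
gripper_force: 60.6
```

```bash
python3 -c "
from h import *
go(.5369,-.0686,.064,1.65);s=robot.read_state();print(s['wrist_torque'],s['force'])"
```

```text
t 17.47 pos [ 0.5413 -0.0667  0.2504] psi 1.481 tilt [ 0.002  -0.0012] F [-3.6 -1.7 14.1] q6 -0.13
shift [-2.2 -4.2  0.4] turn [ 0.002  0.001 -0.169]
[-0.37303063  0.59100912  1.41981604] [-3.63975354 -1.71693572 14.1167665 ]
```

apply_moves(series=[[[0,-0.1,0.4],[0,0,-0.05]],[[0,0,0],[0,0,0]],[[0,0,0],[0,0,0]],[[0,0,0],[0,0,0]]])

```text
t: 17.8
tool_pos: [0.5413, -0.0668, 0.2504]
orientation: [2.261, 2.178, 0.001]
force: [-4.5, -0.4, 16.5]
opening: 0.015
gripper_force: 57.1
```

Run:
```python
from h import *
go(.5369,-.0686,.064,1.65);s=robot.read_state();print(s['wrist_torque'],s['force'],s['gripper_force'])
s,_=snap('scene','s6');b,_=snap('top','t6')
u,v=map(int,proj('scene',[.54,0,.05]))
A=cv2.resize(s[v-35:v+35,u-40:u+40],(457,400),interpolation=cv2.INTER_CUBIC)
B=cv2.resize(b[160:220,200:251],(340,400),interpolation=cv2.INTER_CUBIC)
cv2.imwrite('pics/c8.png',np.hstack([A,B]))
```

```text
t 17.8 pos [ 0.5413 -0.0668  0.2504] psi 1.533 tilt [ 0.0023 -0.0011] F [-4.5 -0.4 16.5] q6 -0.18
shift [-2.  -4.3  0.4] turn [ 0.002  0.001 -0.117]
[-0.22174779  0.84229931  1.00489838] [-4.45709286 -0.35257318 16.51383603] 57.1092808060348
```

View pics/c8.png

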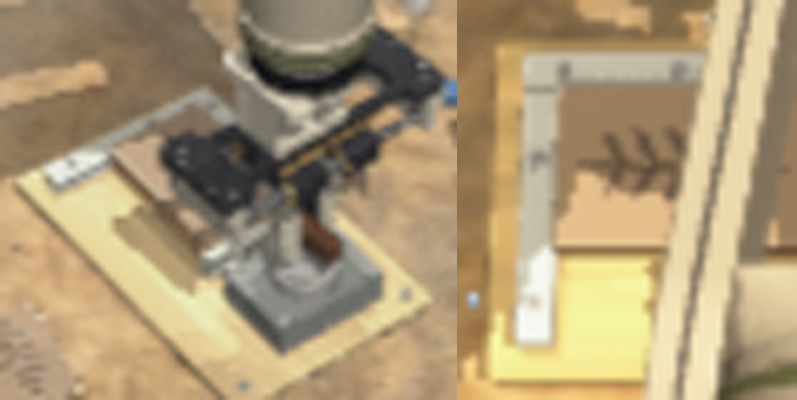

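The block sits flush in the corner of both fences, with its left edge at x=557 and its back edge at y=85. The key is home in the hub, and the lock is held against its stop at 1.0 N m, so I'm handing in.

```bash
python3 -c "
from plant import robot
print(robot.close_job())"
```

```text
the job is handed in; nothing more can be done
None
```

Job handed in: the block looked flush in the corner of both fences, and the key was gripped and pressed home with the lock turned hard against its end stop; no verdict came back, and I moved nothing near the tape roll, pen or punch.

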